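# Knock a stuck bridge-pier casting out of its mould

### The job

A model bridge pier has stuck in its casting mould, level with the top. With the C-shaped knockout tool, feel for the hole hidden in the mould's underside, gently push the rod up through it until the casting stands at least 12 mm proud, then stand the tool upright on the bare bench, clear of the mould. Lift the casting out, set it down (do not drop it) flat and the same way up well inside the shallow wooden tray, and leave the other things on the bench where they are.

Things in the scene. Friction and masses are not known exactly. Their poses are not given: they have to be found in the camera images.
- mould: Aluminium casting mould fixed on four legs, 70 (x) x 124 (y) mm, top 121 mm and underside 75 mm above the bench. Origin: on the bench under its centre; z up, y along its long side; -x faces roughly the robot. The legs (12 mm thick, at x +-28, y +-54 mm) leave the underside open 96 mm wide from the -x side. Never press the tool against the mould with more than 30 N.
- mould_under (a point): Centre of the mould's underside (75 mm up), a fixed 6 mm thick plate that is the cavity's floor. It has one vertical round hole, 13 mm across, edges plain. The plate is fitted differently each time: the hole lies on the mould's line x = 0 but anywhere from y = -12 to +12 mm from this point. It cannot be seen from above and must be felt for.
- mould_mouth (a point): Centre of the cavity's mouth in the mould's top (121 mm up). Cavity: 36 (x) x 56 (y) x 40 mm deep, upright walls, 1 mm free round the casting. Spring clips in its +-x walls grip the casting: sliding it up takes about 4 to 18 N all the way, most when pushed off-centre, which also cocks it a little; pushed part-way up it stays there when the rod is withdrawn.
- casting_center (a point): Centre of the stuck casting, a grey concrete-like block 34 (x) x 54 (y) x 40 (z) mm, about 80 g, loose, with three low ribs and a bar 1.5 mm high on its top (within the 40 mm). At the start its top is level with the mould's top and its axes are the mould's.
- knocker_handle (a point): Centre of the wooden handle (22 x 22 mm, 42 mm tall, sides along x and y) of the knockout tool, a loose C-shaped aluminium frame, 240 g, 177 mm tall, standing on its flat lower arm; this point is 156 mm above its underside. The C opens to +x (z up). The handle stands on the C's upper arm straight above the rod, which is on the lower arm.
- knocker_foot (a point): On the tool's underside, straight below handle and rod, same axes. Lower arm: 10 mm thick, 36 mm wide (y), x -62 to +18 mm from here. Spine: x -62 to -52 mm, 20 mm wide. Upper arm: 125 to 135 mm up, 16 mm wide, x -62 to +12 mm. So the C reaches 52 mm in from its open side, and has 91 mm between rod top and upper arm.
- knocker_tip (a point): Top of the upright steel rod: 10 mm thick, end tapered to 7 mm over the last 2 mm, 24 mm above the lower arm, 34 mm above the tool's underside, 122 mm straight below the handle's centre. In the hole it can go up until the lower arm meets the mould's underside; then its tip is 18 mm above the cavity's floor and the casting 18 mm proud.
- tray: Shallow wooden tray, fixed, 170 (x) x 140 (y) mm outside, walls 5 mm thick and 15 mm high, floor 5 mm thick. Origin: centre of its underside, on the bench.
- tower: Bystander: model signal tower, about 55 x 55 x 98 mm, loose, origin at its foot.
- boxcar: Bystander: green model wagon, 36 x 130 x 46 mm, loose, origin under its centre.
- jar: Bystander: small glass paint jar, 44 mm across, 55 mm tall, loose, origin under its centre.
- driver: Bystander: screwdriver 160 mm long lying on the bench.
- bush_tub: Bystander: white tub of model bushes, 90 x 70 x 35 mm, loose, origin under its centre.
- pier_stack: Bystander: two finished pier castings stacked, 80 mm tall, loose, origin under the lower one.
Mind the look-alikes: they are no part of the job. Several things look just like the tray: the one meant starts farthest from the robot's base.

How it is judged:
On the way:
1. the rod is up through the hole and the casting stands at least 8 mm proud of the mould (at its centre) (z of knocker_tip in the frame of mould above 0.087 m and horizontal distance between knocker_tip and mould below 0.018 m and z of casting_center in the frame of mould above 0.109 m and horizontal distance between casting_center and mould below 0.006 m), for 0.1 s.
At the end, for the whole second after the job is handed in: The casting lies flat (within 0.1 rad, same way up) and at rest on the tray's floor, its centre within 65 mm (x) and 50 mm (y) of the tray's centre; the knockout tool stands upright (within 0.1 rad) and at rest on the bench itself, its rod more than 90 mm from the mould's centre (x of casting_center in the frame of tray between -0.065 and 0.065 m and y of casting_center in the frame of tray between -0.05 and 0.05 m and z of casting_center in the frame of tray between 0.021 and 0.029 m and angle between each of casting_center, knocker_handle's own z axis and vertical below 0.1 rad and linear speed of each of casting, knocker below 0.02 m/s and height (world z) of knocker_handle below 0.159 m and horizontal distance between knocker_tip and mould above 0.09 m); the robot touches nothing.
It fails at once if the tool is pressed against the mould with more than 30 N (contact force between knocker and mould above 30 N).
It fails at once if the casting is dropped (faster than 0.5 m/s while the fingers do not hold it) (linear speed of casting above 0.5 m/s and contact force between the fingers and casting below 0.1 N).
It fails at once if a bystander is moved more than 30 mm (distance of any of tower, boxcar, jar, driver, bush_tub, pier_stack from where it was at the start of the episode above 0.03 m).
It also fails if it takes over 72 s, if anything falls off the work surface, if the arm or the gripper's body presses on something with over 40 N, if the wrist force passes 120 N, or if a joint passes its speed limit or range.

### The arm

A 7-joint arm with a two-finger parallel gripper is mounted at the origin on the work surface. World frame = base frame: x ahead of the robot, y to its left, z up, the work surface at z = 0. Lengths are in m, angles in rad, forces in N, time in s.
With the tool pointing down it reaches from about 0.35 to 0.9 m from the base axis. Payload 8.1 kg.
Tool frame: the origin (TCP) lies midway between the tips of the shut fingers; the grasp point (between the pads) lies 19 mm behind it (arm.pinch_z is the distance from the TCP to the grasp point, in m); z points along the fingers, y is the direction in which the jaws open and shut (so a half turn about z gives the same grasp; the last joint's range is limited). The gripper opens to 92 mm and grips with 3 to 60 N. Pads are 19 mm wide; open, the fingers measure 130 mm over their backs; the gripper's body (75 mm by 190 mm) begins 47 mm behind the grasp point.
Start: joints at [-1.263, 0.434, 0.025, 1.573, -0.012, 1.134, -0.075], TCP at [0.25, 0.573, 0.227] pointing down, gripper open.
Joint ranges: [-2.62, 2.62], [-0.44, 2.09], [-1.27, 1.32], [0.08, 2.57], [-1.32, 4.46], [0.12, 2], [-2.74, 2.74]. Speed limits (rad/s): [2.22, 2.22, 3.01, 3.01, 3.14, 3.14, 3.14].

### API

Orientations are given as a rotation vector (axis times angle).
In Python, from cell import arm, eyes gives the robot as it stands.
- The arm moves only by the tool apply_moves, never from a script. Its argument "targets" is one flat list of numbers, 5 for each row, row after row: the closure, from 0 (fully open) to 1 (shut), then the shift along the tool's x, y, z each as a share of 40 cm, from -1 to 1, then the turn about the tool's z as a share of pi/2 rad, from -1 to 1. A call has 1 to 20 rows; each row shifts and turns the commanded pose from where the row before left it, along the tool's axes as they then stand; what a row does not reach is not made up. A row lasts 1/8 s, in which the tool goes at most 62.5 mm and 10.7 degrees, less where a joint would pass 70% of its speed; a pose out of reach is approached as far as the arm can. A call with a number of a shift or a turn outside -1 to 1 is refused whole. A call with a gripper value outside its range is refused whole. The fingers move at their own pace and stop on an object; "grip_force" is the grip in N (left out, the last holds). Time passes only in rows, so rows that do not move let the fingers close. It gives the time, the measured TCP pose, the force and the opening at its end, in the units of the state.
- arm.observe(): the state, without advancing time (a new reading comes with each control period).
- eyes.get_image(name): name is "scene" or "top" or "wrist"; returns the picture (400x640x3 uint8, red, green, blue); there is no depth.
- eyes.camera_params(name): a dict with "camera_matrix" (3x3 intrinsics, pixels), "xyz" and "attitude" of the camera in the world; the wrist camera has in their place "hand_eye" (4x4, takes a point from camera to tool coordinates, whose origin is the TCP and whose axes are the flange's). Camera axes: x right, y down, z forward; pixel columns grow to the right and rows downward; lengths in m; the calibration is good to about 2 mm. A picture is of the moment at which its call begins: read the wrist's pose just before it. camera_params takes no time and is no camera call.
- arm.sign_off(): hands the job in, once; it reports no verdict.
The state is a dict: "clock": time; "joints": joint angles; "dq": joint speeds; "joint_efforts": joint torques, N m; "position": TCP position; "ee_rot": TCP orientation; "force": force on the tool from outside, world axes, zero at the start; "ft_torque": the same for the moment, N m; "width": opening from 0.0 (shut) to 1.0 (fully open).
Only numpy, scipy, OpenCV 4.12 (cv2) and the standard library are available. Lean on these libraries where they do the work, as an engineer would, in place of code of your own. Each camera call takes 0.05 s, during which the arm holds its last target.

## Working session

There is one attempt and no reset: what is moved stays moved. The work goes in short steps, Python scripts to look and compute and a tool call to move; the robot and the scene stay as the last step left them, time stands still between calls to the robot, and variables do not carry over. Pictures are saved under pics/ and viewed, and the job is handed in when it is done.

Besides the shell and the picture viewer there is one more tool, called after ">>>" by a JSON object that holds its "api" and its "payload", one argument or row to a line. apply_moves: Moves the arm, as the interface text tells. Its arguments: {"type":"object","properties":{"targets":{"type":"array"},"grip_force":{"type":"number"}},"required":["targets"]}

```bash
ls; mkdir -p pics
python3 - <<'E'
from cell import arm, eyes
import cv2
print(arm.observe(), arm.pinch_z)
for n in("scene","top"):
    im=eyes.get_image(n); cv2.imwrite(f"pics/{n}0.png",im[:,:,::-1]); print(n,eyes.camera_params(n))
print(eyes.camera_params("wrist"))
E
```

```text
pics
{'clock': 0.0, 'joints': array([-1.26259243,  0.43521032,  0.02496744,  1.57411522, -0.01157695,
        1.13397269, -0.07511561]), 'dq': array([-5.37424163e-04, -1.74124524e-04, -1.39257008e-03,  9.35636909e-06,
        8.17795845e-04, -5.82843487e-04,  8.07590016e-04]), 'joint_efforts': array([-1.18274831e-03, -6.67861462e+01,  9.84715484e-01, -3.14450634e+01,
       -6.04493846e-02,  4.35362372e-02,  1.25477800e-04]), 'position': array([0.24944383, 0.57250539, 0.22594576]), 'ee_rot': array([-6.40837430e-01, -3.07537331e+00,  2.43907215e-03]), 'force': array([ 0.63752888, -0.23858048, -0.01874918]), 'ft_torque': array([ 0.02856794, -0.02458143, -0.01057951]), 'width': 0.997730143355677} 0.0188
scene {'camera_matrix': array([[426.81829066,   0.        , 318.56086342],
       [  0.        , 426.81829066, 196.25090707],
       [  0.        ,   0.        ,   1.        ]]), 'xyz': array([ 1.04942979, -0.16189859,  1.07577085]), 'attitude': array([-2.15947392, -1.58566131,  0.4105037 ])}
top {'camera_matrix': array([[402.50720049,   0.        , 319.09146355],
       [  0.        , 402.50720049, 202.82043572],
       [  0.        ,   0.        ,   1.        ]]), 'xyz': array([ 0.36250502, -0.01321856,  1.19025571]), 'attitude': array([-2.12453617,  2.16079672, -0.15377503])}
{'camera_matrix': array([[323.47351012,   0.        , 324.9915231 ],
       [  0.        , 323.47351012, 194.07409623],
       [  0.        ,   0.        ,   1.        ]]), 'hand_eye': array([[ 7.16090145e-04, -9.53538696e-01, -3.01269717e-01,
         8.33481415e-02],
       [ 9.99999342e-01,  9.52827740e-04, -6.38857598e-04,
         1.07653641e-03],
       [ 8.96233584e-04, -3.01269061e-01,  9.53538751e-01,
        -1.58727219e-01],
       [ 0.00000000e+00,  0.00000000e+00,  0.00000000e+00,
         1.00000000e+00]])}
```

View pics/scene0.png

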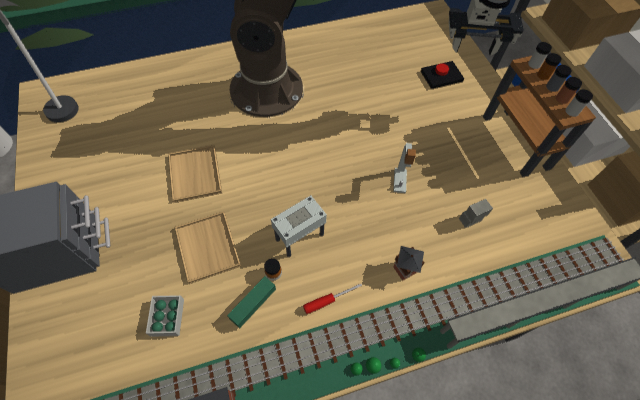

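View pics/top0.png

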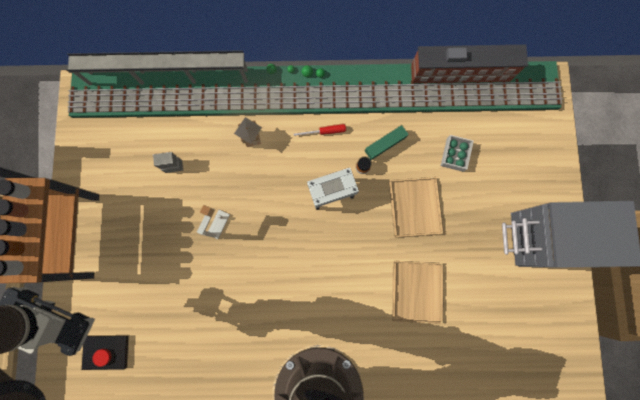

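```bash
cat > h.py <<'E'
import numpy as np, cv2
from cell import arm, eyes
from scipy.spatial.transform import Rotation as R
def cam(n,st=None):
    p=eyes.camera_params(n);K=p["camera_matrix"]
    if n!="wrist": return K,R.from_rotvec(p["attitude"]).as_matrix(),p["xyz"]
    T=np.eye(4);T[:3,:3]=R.from_rotvec(st["ee_rot"]).as_matrix();T[:3,3]=st["position"]
    T=T@p["hand_eye"];return K,T[:3,:3],T[:3,3]
def ray(n,uv,z,st=None):
    K,Rm,t=cam(n,st); uv=np.atleast_2d(uv).astype(float)
    d=np.c_[uv,np.ones(len(uv))]@np.linalg.inv(K).T@Rm.T
    return t+d*((z-t[2])/d[:,2])[:,None]
def proj(n,P,st=None):
    K,Rm,t=cam(n,st); q=(np.atleast_2d(P)-t)@Rm@K.T
    return q[:,:2]/q[:,2:]
def state(): 
    s=arm.observe(); print({k:np.round(s[k],4) for k in("clock","position","ee_rot","force","width")}); return s
E
python3 - <<'E'
from h import *
print(proj("top",[[0,0,0]]),proj("scene",[[0,0,0]]))
for nm,uv,z in [("tray far",(416,207),0.01),("tray near",(419,291),.01),("mould",(333,187),.121),("handle",(207,211),.177),("tower",(248,130),.05),("jar",(364,165),.05),("stack",(168,162),.08)]:
    print(nm,ray("top",uv,z)[0].round(3))
im=cv2.imread("pics/top0.png"); 
def crop(im,x0,y0,w,h,s): return cv2.resize(im[y0:y0+h,x0:x0+w],None,fx=s,fy=s,interpolation=cv2.INTER_CUBIC)
cv2.imwrite("pics/c1.png",crop(im,185,150,190,90,4))
cv2.imwrite("pics/c3.png",crop(im,380,165,70,165,3))
im=cv2.imread("pics/scene0.png"); cv2.imwrite("pics/c2.png",crop(im,260,130,170,130,4))
E
```

```text
[[318.87474711 393.95225038]] [[266.03999248  88.22223942]]
tray far [ 0.521 -0.296  0.01 ]
tray near [ 0.278 -0.292  0.01 ]
mould [ 0.564 -0.048  0.121]
handle [0.497 0.275 0.177]
tower [0.753 0.196 0.05 ]
jar [ 0.641 -0.142  0.05 ]
stack [0.652 0.417 0.08 ]
```

View pics/c1.png

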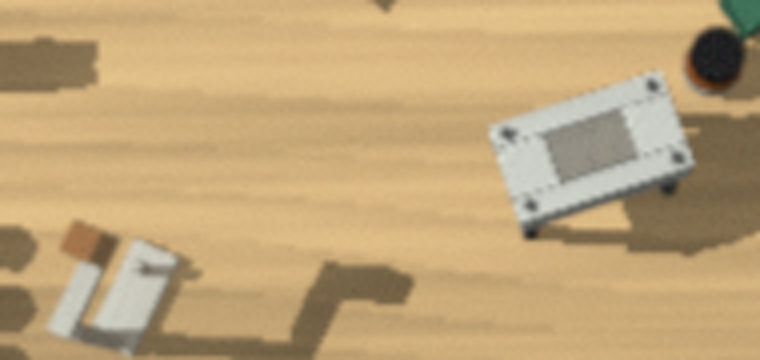

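View pics/c2.png

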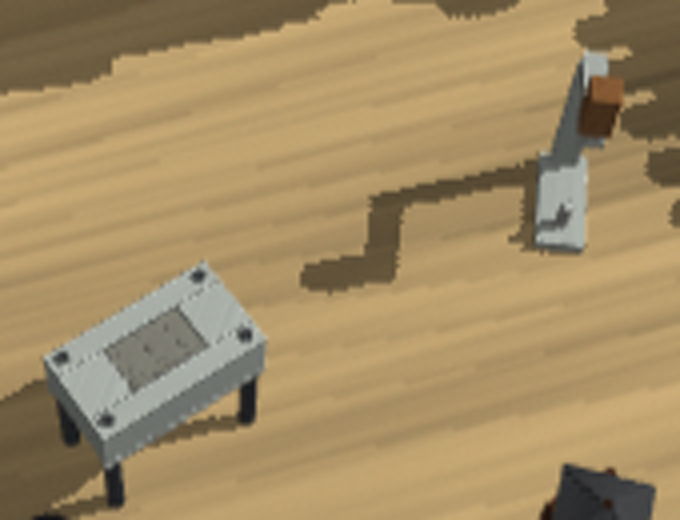

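View pics/c3.png

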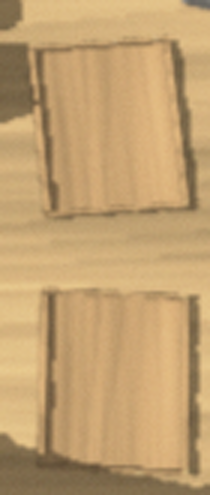

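The top view shows the mould at (333,187), the tool's brown handle at (207,211), and two tray look-alikes at (416,207) and (419,291). They lie 0.60 m and 0.40 m from the base, so the tray meant is the one at (416,207), which the enlarged crop confirms as a tray. Next I'll measure more exactly.

```bash
cat > m1.py <<'E'
from h import *
im=cv2.imread("pics/top0.png");hsv=cv2.cvtColor(im,cv2.COLOR_BGR2HSV)
# mould: low saturation bright
def comp(mask,x0,y0,x1,y1):
    m=np.zeros_like(mask);m[y0:y1,x0:x1]=mask[y0:y1,x0:x1]
    c=max(cv2.findContours(m,cv2.RETR_EXTERNAL,cv2.CHAIN_APPROX_NONE)[0],key=cv2.contourArea);return c
m=((hsv[...,1]<60)&(hsv[...,2]>120)).astype(np.uint8)*255
m=cv2.morphologyEx(m,cv2.MORPH_CLOSE,np.ones((9,9)))
c=comp(m,300,160,362,215)
w=ray("top",c[:,0],.121)[:,:2].astype(np.float32)
r=cv2.minAreaRect(w*1000);print("mould",r,cv2.boxPoints(r).round(0).tolist())
b=((hsv[...,0]<14)&(hsv[...,1]>100)).astype(np.uint8)*255
c=comp(b,195,200,220,225);print(cv2.boundingRect(c))
w=ray("top",c[:,0],.177)[:,:2].astype(np.float32);r=cv2.minAreaRect(w*1000);print("handle",r)
s=arm.observe();print(R.from_rotvec(s["ee_rot"]).as_matrix().round(3))
c=np.array([[392,182],[437,179],[442,235],[397,237]])
print(ray("top",c,.015).round(3))
E
python3 m1.py
```

```text
mould ((567.9224853515625, -56.73155975341797), (74.48561096191406, 147.10430908203125), 17.78282928466797) [[510.0, 2.0], [555.0, -138.0], [626.0, -115.0], [581.0, 25.0]]
(203, 212, 1, 1)
handle ((494.7385559082031, 285.22320556640625), (0.0, 0.0), 0.0)
[[-0.917  0.399 -0.   ]
 [ 0.399  0.917 -0.001]
 [-0.    -0.001 -1.   ]]
[[ 0.596 -0.227  0.015]
 [ 0.603 -0.361  0.015]
 [ 0.436 -0.366  0.015]
 [ 0.433 -0.235  0.015]]
```

>>> {"api": "apply_moves", "payload": {
  "targets": [0,-0.108,-0.054,-0.0075,0,0,-0.108,-0.054,-0.0075,0,0,-0.108,-0.054,-0.0075,0,0,-0.108,-0.054,-0.0075,0,0,-0.108,-0.054,-0.0075,0,0,-0.108,-0.054,-0.0075,0,0,-0.108,-0.054,-0.0075,0,0,-0.108,-0.054,-0.0075,0,0,0,0,0,0.1,0,0,0,0,0.1,0,0,0,0,0.1,0,0,0,0,0.1,0,0,0,0,0.1,0,0,0,0,0.1,0,0,0,0,0.1,0,0,0,0,0.1,0,0,0,0,0.1,0,0,0,0,0.1]
}}

```text
clock: 2.35
position: [0.4972, 0.2765, 0.2504]
ee_rot: [-2.632, -1.715, 0.001]
force: [0.4, -0.4, -1.5]
width: 0.999
```

Run:
```python
from h import *
import json
s=state(); im=eyes.get_image("wrist"); cv2.imwrite("pics/w1.png",im[:,:,::-1])
np.savez("pics/w1.npz",position=s["position"],ee_rot=s["ee_rot"])
print(R.from_rotvec(s["ee_rot"]).as_matrix().round(3), s["joints"].round(2))
```

```text
{'clock': np.float64(2.35), 'position': array([0.4972, 0.2765, 0.2504]), 'ee_rot': array([-2.6323e+00, -1.7148e+00,  1.2000e-03]), 'force': array([ 0.4362, -0.4118, -1.5247]), 'width': np.float64(0.9992)}
[[ 0.404  0.915 -0.001]
 [ 0.915 -0.404 -0.   ]
 [-0.001 -0.    -1.   ]] [-0.95  0.34  0.47  1.71 -0.17  1.14 -0.85]
```

View pics/w1.png

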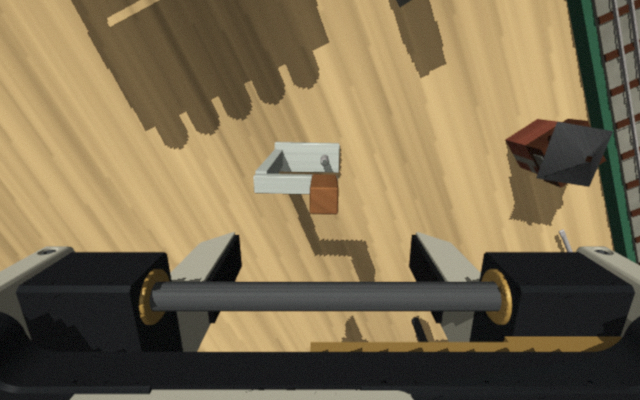

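Run:
```python
from h import *
im=cv2.imread("pics/w1.png")
c=cv2.resize(im[130:225,240:355],None,fx=6,fy=6,interpolation=cv2.INTER_CUBIC);cv2.imwrite("pics/w1c.png",c)
hsv=cv2.cvtColor(im,cv2.COLOR_BGR2HSV)
m=((hsv[...,0]<12)&(hsv[...,1]>120)).astype(np.uint8)
print(im[170:220:2,324].tolist())
print(im[205,300:350:2].tolist())
```

```text
[[136, 146, 142], [79, 97, 106], [57, 86, 115], [45, 76, 120], [50, 83, 123], [49, 81, 122], [49, 81, 122], [47, 77, 122], [49, 85, 128], [63, 107, 160], [58, 94, 145], [53, 90, 138], [54, 91, 139], [51, 86, 134], [54, 89, 136], [56, 91, 138], [55, 93, 138], [54, 90, 138], [49, 85, 134], [50, 84, 128], [50, 84, 127], [49, 80, 124], [72, 110, 138], [106, 153, 180], [103, 151, 177]]
[[49, 73, 88], [52, 75, 91], [53, 76, 94], [84, 122, 147], [100, 146, 173], [54, 89, 131], [52, 88, 133], [53, 88, 131], [47, 83, 126], [48, 81, 127], [52, 84, 130], [50, 86, 133], [58, 94, 140], [54, 91, 136], [55, 92, 140], [51, 87, 136], [54, 92, 139], [52, 88, 134], [49, 80, 122], [89, 133, 160], [119, 171, 201], [119, 172, 203], [120, 173, 202], [118, 170, 198], [115, 168, 195]]
```

View pics/w1c.png

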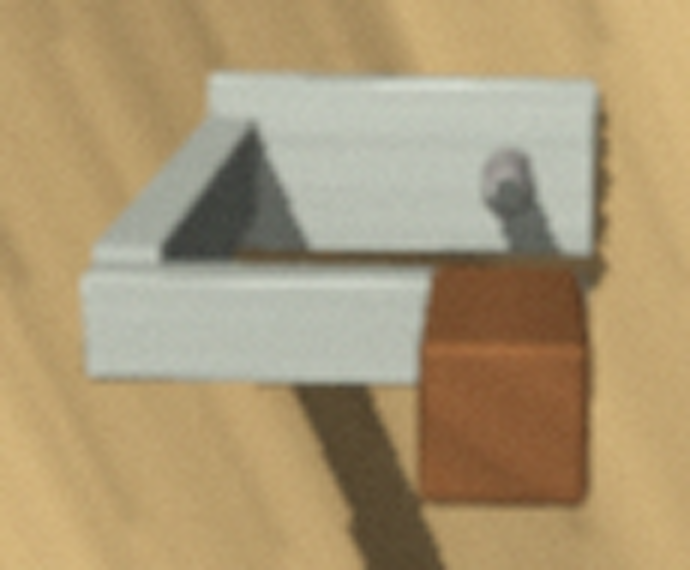

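Run:
```python
from h import *
s=dict(np.load("pics/w1.npz"))
f=lambda L:np.array(L)/6+[240-.4,130-.4]
q=ray("wrist",f([[424,345],[583,345],[583,500],[420,500]]),.177,s)
print(q.round(4),q.mean(0).round(4),np.linalg.norm(np.diff(q,axis=0),axis=1)*1000)
Rt=R.from_rotvec(s["ee_rot"]).as_matrix()
print("delta tool",(Rt.T@(q.mean(0)-s["position"])).round(4))
e=ray("wrist",f([[215,73],[595,83]]),.010,s);d=e[1]-e[0];print("arm yaw",np.degrees(np.arctan2(d[1],d[0])),np.linalg.norm(d),"jaw",np.degrees(np.arctan2(Rt[1,1],Rt[0,1])))
e=ray("wrist",f([[90,378],[418,383]]),.135,s);d=e[1]-e[0];print("arm yaw",np.degrees(np.arctan2(d[1],d[0])))
e=ray("wrist",f([[510,155]]),.034,s);print("tip top-ish",e)
```

```text
[[0.4917 0.295  0.177 ]
 [0.5099 0.287  0.177 ]
 [0.5017 0.2681 0.177 ]
 [0.4827 0.2765 0.177 ]] [0.4965 0.2817 0.177 ] [19.81248661 20.64916315 20.836166  ]
delta tool [ 0.0045 -0.0027  0.0734]
arm yaw -25.295017787719914 0.07803421631066938 jaw -23.83457440626504
arm yaw -24.699585732049293
tip top-ish [[0.49995274 0.28771096 0.034     ]]
```

>>> {"api": "apply_moves", "payload": {
  "targets": [0,0.011,-0.007,0,0.013,0,0,0,0.07,0,0,0,0,0.07,0,0,0,0,0.07,0,0,0,0,0.043,0,0,0,0,0.02,0,0,0,0,0,0]
}}

```text
clock: 3.28
position: [0.4967, 0.2818, 0.1416]
ee_rot: [2.645, 1.695, -0.0]
force: [0.3, -0.5, 0.1]
width: 0.999
```

Run:
```python
from h import *
s=state(); im=eyes.get_image("wrist"); cv2.imwrite("pics/w2.png",im[:,:,::-1])
```

```text
{'clock': np.float64(3.275), 'position': array([0.4967, 0.2818, 0.1416]), 'ee_rot': array([ 2.6449e+00,  1.6954e+00, -1.0000e-04]), 'force': array([ 0.2802, -0.4596,  0.1174]), 'width': np.float64(0.9991)}
```

View pics/w2.png

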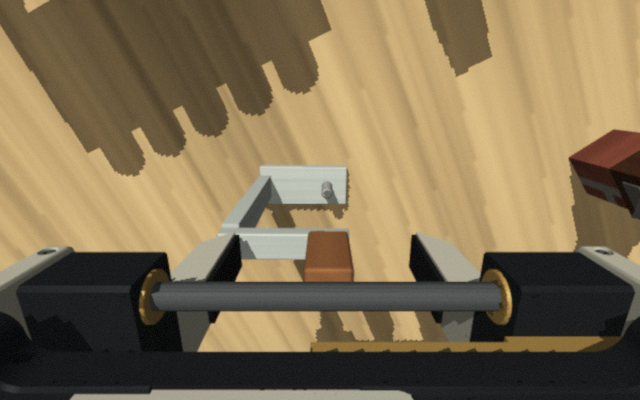

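The handle sits between the fingers, near (330,260). I'll close on it.

>>> {"api": "apply_moves", "payload": {
  "targets": [1,0,0,0,0,1,0,0,0,0,1,0,0,0,0,1,0,0,0,0,1,0,0,0,0,1,0,0,0,0],
  "grip_force": 50
}}

```text
clock: 4.08
position: [0.4966, 0.2817, 0.1415]
ee_rot: [2.645, 1.695, -0.0]
force: [-0.5, 0.1, 0.6]
width: 0.396
```

>>> {"api": "apply_moves", "payload": {
  "targets": [1,0,0,0,0,1,0,0,0,0,1,0,0,0,0,1,0,0,0,0]
}}

```text
clock: 4.58
position: [0.4965, 0.2816, 0.1414]
ee_rot: [-2.645, -1.695, 0.001]
force: [0.6, 0.6, -2.3]
width: 0.234
```

>>> {"api": "apply_moves", "payload": {
  "targets": [1,0,0,-0.025,0,1,0,0,-0.025,0,1,0,0,0,-0.095,1,0,0,0,-0.095,1,0,0,0,-0.095,1,0,0,0,-0.095,1,0,0,0,-0.094,1,0,0,0,0]
}}

```text
clock: 5.58
position: [0.497, 0.2817, 0.1623]
ee_rot: [1.849, 2.539, 0.002]
force: [-0.3, 0.1, -2.9]
width: 0.233
```

Run:
```python
from h import *
s=state(); im=eyes.get_image("wrist"); cv2.imwrite("pics/w3.png",im[:,:,::-1])
```

```text
{'clock': np.float64(5.575), 'position': array([0.497 , 0.2817, 0.1623]), 'ee_rot': array([1.8491e+00, 2.5395e+00, 1.6000e-03]), 'force': array([-0.2798,  0.1046, -2.9024]), 'width': np.float64(0.2325)}
```

View pics/w3.png

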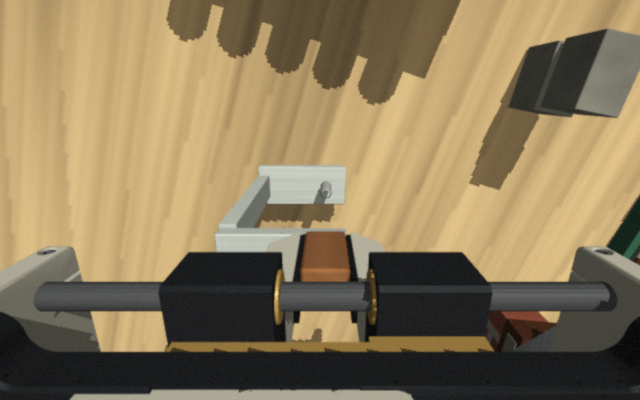

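>>> {"api": "apply_moves", "payload": {
  "targets": [1,-0.083,-0.042,0,0,1,-0.083,-0.042,0,0,1,-0.083,-0.042,0,0,1,-0.083,-0.042,0,0,1,-0.083,-0.042,0,0,1,-0.083,-0.042,0,0,1,-0.083,-0.042,0,0,1,-0.083,-0.042,0,0,1,-0.083,-0.042,0,0,1,-0.083,-0.042,0,0,1,0,0,0,0,1,0,0,0,0]
}}

```text
clock: 7.12
position: [0.4394, -0.0854, 0.1618]
ee_rot: [1.85, 2.539, 0.001]
force: [1.1, -0.0, -2.6]
width: 0.236
```

Run:
```python
from h import *
s=state(); im=eyes.get_image("wrist"); cv2.imwrite("pics/w4.png",im[:,:,::-1]); np.savez("pics/w4.npz",position=s["position"],ee_rot=s["ee_rot"])
im=eyes.get_image("top"); cv2.imwrite("pics/t4.png",cv2.resize(im[140:260,260:440,::-1],None,fx=4,fy=4,interpolation=cv2.INTER_CUBIC))
```

```text
{'clock': np.float64(7.125), 'position': array([ 0.4394, -0.0854,  0.1618]), 'ee_rot': array([1.8503e+00, 2.5386e+00, 1.2000e-03]), 'force': array([ 1.1333, -0.0288, -2.6485]), 'width': np.float64(0.2364)}
```

View pics/w4.png

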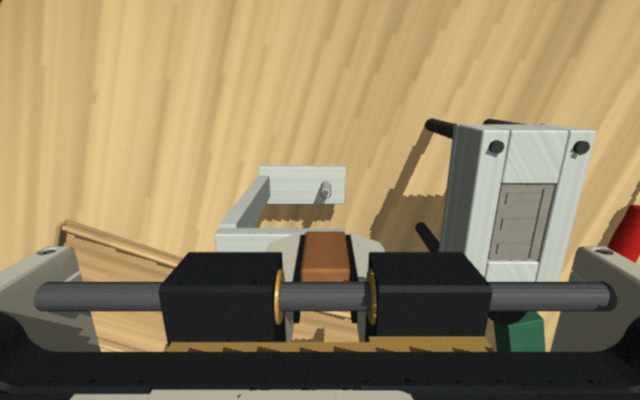

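View pics/t4.png

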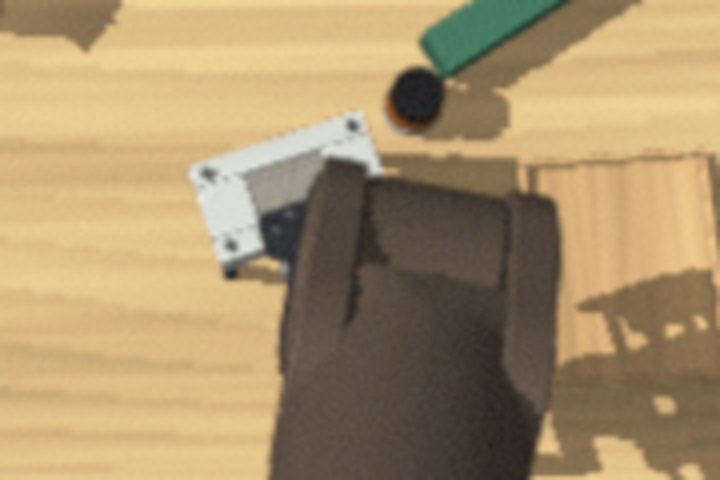

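Run:
```python
from h import *
im=cv2.imread("pics/w4.png")
c=cv2.resize(im[110:290,430:610],None,fx=4,fy=4,interpolation=cv2.INTER_CUBIC);cv2.imwrite("pics/w4c.png",c[:600])
c=cv2.resize(im[160:240,210:350],None,fx=5,fy=5,interpolation=cv2.INTER_CUBIC);cv2.imwrite("pics/w4d.png",c)
```

```text
(no output)
```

View pics/w4c.png

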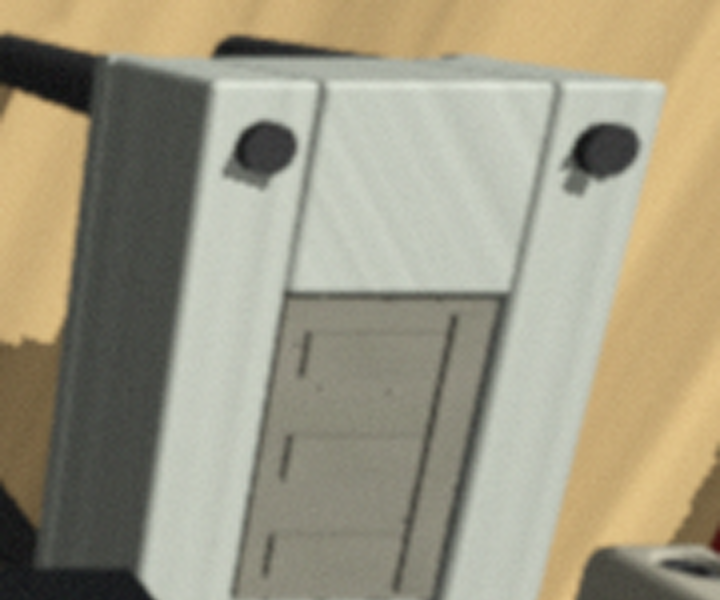

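View pics/w4d.png

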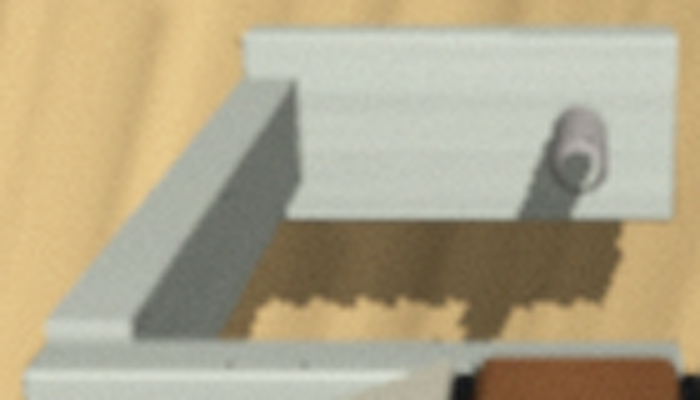

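```bash
cat > m4.py <<'E'
from h import *
s=dict(np.load("pics/w4.npz"))
Rt=R.from_rotvec(s["ee_rot"]).as_matrix()
f=lambda L,k=4,o=(430,110):np.array(L)/k+np.array(o)-.5+.5/k
T=lambda p:((p-s["position"])@Rt).round(4)
c=ray("wrist",f([[212,82],[663,87],[142,575],[545,600]]),.121,s); print("corners tool",T(c)*1000)
for a,b in((0,1),(0,2),(1,3)):
    d=c[b]-c[a];print(np.degrees(np.arctan2(d[1],d[0])),np.linalg.norm(d))
g=ray("wrist",f([[288,294],[508,297],[232,597],[437,600]]),.121,s); print("cavity",T(g)*1000)
print("jaw",np.degrees(np.arctan2(Rt[1,1],Rt[0,1])))
dz=s["position"][2]-.1415
print("tip",T(ray("wrist",f([[577,168]],5,(210,160)),.034+dz,s))*1000)
print("arm ends",T(ray("wrist",f([[247,30],[678,33],[672,218]],5,(210,160)),.010+dz,s))*1000)
E
python3 m4.py
```

```text
corners tool [[ 61.4  95.5  40.9]
 [ 60.7 164.3  40.9]
 [-22.2  95.8  40.8]
 [-26.9 166.1  40.9]]
17.241537707511238 0.06884234583860464
-71.95006865053675 0.08355555431489617
-71.0192620152363 0.08763074649617927
cavity [[ 27.9 112.6  40.9]
 [ 27.4 147.9  40.9]
 [-26.4 111.9  40.8]
 [-26.9 147.4  40.9]]
jaw 17.826640585821064
tip [[ 1.000e-01 -5.000e-01  1.075e+02]]
arm ends [[ 19.1 -60.9 131.5]
 [ 18.6  18.  131.5]
 [-17.3  17.6 131.5]]
```

Mould centre is at tool (−0.6, 130.1) mm, and the cavity sizes check out (35.4 wide, against 36 given). The rod tip is at (0.1, −0.5) against an expected (0, 0). I'll insert along tool y.

>>> {"api": "apply_moves", "payload": {
  "targets": [1,0,0.04,0,0,1,0,0.04,0,0,1,0,0.04,0,0,1,0,0.04,0,0,1,0,0.04,0,0,1,0,0.04,0,0,1,0,0.04,0,0,1,0,0.04,0,0,1,0,0.006,0,0,1,-0.0315,0,0,0,1,0,0,-0.02,0,1,0,0,-0.02,0,1,0,0,0,0]
}}

```text
clock: 8.85
position: [0.5675, -0.0577, 0.1787]
ee_rot: [1.847, 2.54, 0.002]
force: [0.2, -0.3, -1.4]
width: 0.238
```

```bash
cat >> h.py <<'E'
def mf(s):
    b=dict(np.load("pics/w4.npz"));Rt=R.from_rotvec(b["ee_rot"]).as_matrix()
    d=(s["position"]-b["position"])@Rt*1000
    print("mould-frame mm: y %.1f x %.1f  up %.2f  F(tool y.x.up)"%(d[0]+.6,d[1]-130.4,-d[2]), np.round(s["force"]@Rt*[1,1,-1],1), "rot",((R.from_matrix(Rt).inv()*R.from_rotvec(s["ee_rot"])).as_rotvec()).round(4), "t",round(float(s["clock"]),2), 'w',round(float(s["width"]),3))
E
python3 -c "
from h import *
s=state();mf(s)
im=eyes.get_image('scene'); cv2.imwrite('pics/s5.png',cv2.resize(im[130:280,220:400,::-1],None,fx=4,fy=4))"
```

```text
{'clock': np.float64(8.85), 'position': array([ 0.5675, -0.0577,  0.1787]), 'ee_rot': array([1.8470e+00, 2.5397e+00, 2.2000e-03]), 'force': array([ 0.2073, -0.332 , -1.4392]), 'width': np.float64(0.2378)}
mould-frame mm: y -12.2 x 0.0  up 16.81  F(tool y.x.up) [-0.4  0.1 -1.4] rot [-0.0012 -0.0005 -0.0021] t 8.85 w 0.238
```

View pics/s5.png

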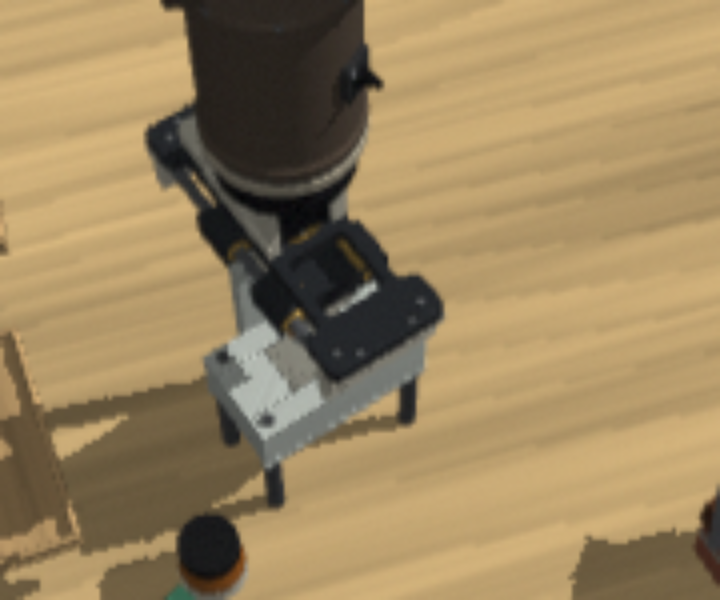

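>>> {"api": "apply_moves", "payload": {
  "targets": [1,0,0,-0.005,0,1,0,0,-0.0025,0,1,0,0,-0.0015,0,1,0,0,0,0]
}}

```text
clock: 9.4
position: [0.5671, -0.0577, 0.1811]
ee_rot: [-1.848, -2.541, -0.0]
force: [-0.3, -0.1, -2.8]
width: 0.235
```

```bash
python3 -c "
from h import *
mf(arm.observe())"
```

```text
mould-frame mm: y -12.1 x -0.4  up 19.26  F(tool y.x.up) [-0.  -0.3 -2.8] rot [ 0.0007 -0.0002 -0.0022] t 9.4 w 0.235
```

>>> {"api": "apply_moves", "payload": {
  "targets": [1,0,0,-0.0025,0,1,0,0,0,0]
}}

```text
clock: 9.65
position: [0.567, -0.0577, 0.1821]
ee_rot: [-1.848, -2.541, 0.0]
force: [-0.4, -0.1, -3.4]
width: 0.235
```

>>> {"api": "apply_moves", "payload": {
  "targets": [1,0,0,-0.0015,0,1,0,0,0,0]
}}

```text
clock: 9.9
position: [0.5668, -0.0576, 0.1822]
ee_rot: [-1.847, -2.54, 0.001]
force: [1.7, -0.3, -10.7]
width: 0.239
```

```bash
python3 -c "
from h import *
mf(arm.observe())"
```

```text
mould-frame mm: y -11.9 x -0.6  up 20.34  F(tool y.x.up) [ -0.8   1.5 -10.7] rot [ 0.0014 -0.0001 -0.0022] t 9.9 w 0.239
```

>>> {"api": "apply_moves", "payload": {
  "targets": [1,0,0,0.001,0,1,0.005,0,0,0,1,0,0,0,0]
}}

```text
clock: 10.28
position: [0.5664, -0.0566, 0.1822]
ee_rot: [1.848, 2.54, -0.001]
force: [2.5, -3.3, -10.9]
width: 0.241
```

>>> {"api": "apply_moves", "payload": {
  "targets": [1,0.005,0,0,0,1,0,0,0,0]
}}

```text
clock: 10.52
position: [0.5657, -0.0544, 0.1822]
ee_rot: [1.848, 2.54, -0.001]
force: [2.1, -4.0, -10.9]
width: 0.232
```

>>> {"api": "apply_moves", "payload": {
  "targets": [1,0.005,0,0,0,1,0,0,0,0]
}}

```text
clock: 10.78
position: [0.5649, -0.0523, 0.1822]
ee_rot: [-1.848, -2.54, 0.001]
force: [0.2, -4.0, -11.6]
width: 0.234
```

>>> {"api": "apply_moves", "payload": {
  "targets": [1,0.005,0,0,0,1,0,0,0,0]
}}

```text
clock: 11.02
position: [0.5643, -0.0501, 0.1822]
ee_rot: [-1.847, -2.54, 0.001]
force: [0.4, -3.7, -10.5]
width: 0.233
```

>>> {"api": "apply_moves", "payload": {
  "targets": [1,0.004,0,0,0,1,0,0,0,0]
}}

```text
clock: 11.28
position: [0.5639, -0.0486, 0.1823]
ee_rot: [-1.848, -2.541, 0.0]
force: [0.3, -5.3, -10.8]
width: 0.237
```

```bash
python3 -c "
from h import *
mf(arm.observe())"
```

```text
mould-frame mm: y -2.5 x -0.6  up 20.41  F(tool y.x.up) [ -5.1  -1.3 -10.8] rot [ 0.001  -0.0002 -0.0022] t 11.28 w 0.237
```

>>> {"api": "apply_moves", "payload": {
  "targets": [1,0.004,0.0012,0,0,1,0,0,0,0]
}}

```text
clock: 11.52
position: [0.5638, -0.0467, 0.1823]
ee_rot: [-1.847, -2.54, 0.0]
force: [0.5, -3.2, -9.2]
width: 0.234
```

>>> {"api": "apply_moves", "payload": {
  "targets": [1,0.004,0,0,0,1,0,0,0,0]
}}

```text
clock: 11.78
position: [0.5635, -0.045, 0.1824]
ee_rot: [-1.847, -2.541, -0.001]
force: [-0.5, -3.3, -8.8]
width: 0.239
```

>>> {"api": "apply_moves", "payload": {
  "targets": [1,0.004,0,0,0,1,0,0,0,0]
}}

```text
clock: 12.02
position: [0.5637, -0.0426, 0.183]
ee_rot: [1.847, 2.541, 0.003]
force: [-0.6, 0.1, -2.9]
width: 0.239
```

```bash
python3 -c "
from h import *
mf(arm.observe())"
```

```text
mould-frame mm: y 3.4 x 1.0  up 21.11  F(tool y.x.up) [ 0.3 -0.6 -2.9] rot [-0.001   0.0009 -0.003 ] t 12.03 w 0.239
```

>>> {"api": "apply_moves", "payload": {
  "targets": [1,0.005,0,-0.001,0,1,0,0,0,0]
}}

```text
clock: 12.28
position: [0.5628, -0.0412, 0.1831]
ee_rot: [1.847, 2.541, 0.002]
force: [0.1, 0.6, -2.9]
width: 0.237
```

```bash
python3 -c "
from h import *
mf(arm.observe())"
```

```text
mould-frame mm: y 4.9 x 0.6  up 21.26  F(tool y.x.up) [ 0.5  0.3 -2.9] rot [-0.0003  0.0001 -0.0029] t 12.28 w 0.237
```

>>> {"api": "apply_moves", "payload": {
  "targets": [1,0.0035,0,-0.001,0,1,0,0,0,0]
}}

```text
clock: 12.52
position: [0.5621, -0.0404, 0.1832]
ee_rot: [1.848, 2.541, 0.0]
force: [-0.2, 0.1, -1.8]
width: 0.237
```

>>> {"api": "apply_moves", "payload": {
  "targets": [1,0.0025,0,0,0,1,0,0,0,0]
}}

```text
clock: 12.78
position: [0.5617, -0.0396, 0.1831]
ee_rot: [-1.848, -2.541, -0.0]
force: [-0.4, 0.0, -2.1]
width: 0.236
```

```bash
python3 -c "
from h import *
mf(arm.observe())"
```

```text
mould-frame mm: y 6.8 x 0.0  up 21.22  F(tool y.x.up) [ 0.1 -0.3 -2.1] rot [ 0.0008 -0.0002 -0.0022] t 12.78 w 0.236
```

>>> {"api": "apply_moves", "payload": {
  "targets": [1,0.0025,0,-0.001,0,1,0,0,0,0]
}}

```text
clock: 13.02
position: [0.5614, -0.0386, 0.1835]
ee_rot: [-1.848, -2.541, -0.0]
force: [0.5, -0.1, -1.2]
width: 0.239
```

>>> {"api": "apply_moves", "payload": {
  "targets": [1,0.0025,0,0,0,1,0,0,0,0]
}}

```text
clock: 13.28
position: [0.5612, -0.038, 0.1835]
ee_rot: [1.848, 2.54, -0.0]
force: [0.5, -1.0, -3.1]
width: 0.239
```

```bash
python3 -c "
from h import *
mf(arm.observe())"
```

```text
mould-frame mm: y 8.5 x 0.0  up 21.68  F(tool y.x.up) [-1.1  0.2 -3.1] rot [ 0.0006 -0.0006 -0.002 ] t 13.28 w 0.239
```

>>> {"api": "apply_moves", "payload": {
  "targets": [1,0.0025,0,0,0,1,0,0,0,0]
}}

```text
clock: 13.52
position: [0.561, -0.0375, 0.1836]
ee_rot: [1.848, 2.54, -0.0]
force: [0.8, -3.2, -2.4]
width: 0.241
```

```bash
python3 -c "
from h import *
mf(arm.observe())"
```

```text
mould-frame mm: y 9.0 x 0.0  up 21.75  F(tool y.x.up) [-3.3 -0.3 -2.4] rot [ 0.0005 -0.0011 -0.0017] t 13.53 w 0.241
```

>>> {"api": "apply_moves", "payload": {
  "targets": [1,-0.007,0,0,0,1,0,0,-0.0025,0,1,0,0,-0.0025,0,1,0,0,-0.0025,0,1,0,0,0,0]
}}

```text
clock: 14.15
position: [0.5617, -0.0393, 0.1867]
ee_rot: [1.848, 2.541, 0.0]
force: [1.1, 0.3, -2.1]
width: 0.239
```

```bash
python3 -c "
from h import *
mf(arm.observe())"
```

```text
mould-frame mm: y 7.0 x 0.1  up 24.79  F(tool y.x.up) [-0.1  1.2 -2.1] rot [ 0.0005 -0.0001 -0.0023] t 14.15 w 0.239
```

>>> {"api": "apply_moves", "payload": {
  "targets": [1,0,0,-0.004,0,1,0,0,-0.004,0,1,0,0,-0.004,0]
}}

```text
clock: 14.52
position: [0.5611, -0.0393, 0.1908]
ee_rot: [-1.847, -2.54, 0.001]
force: [-0.3, 0.1, -8.4]
width: 0.239
```

```bash
python3 -c "
from h import *
mf(arm.observe())"
```

```text
mould-frame mm: y 7.3 x -0.4  up 28.98  F(tool y.x.up) [ 0.1 -0.3 -8.4] rot [ 0.0019  0.0002 -0.0023] t 14.53 w 0.239
```

>>> {"api": "apply_moves", "payload": {
  "targets": [1,0,0,-0.004,0,1,0,0,-0.004,0,1,0,0,-0.004,0,1,0,0,-0.004,0]
}}

```text
clock: 15.02
position: [0.5614, -0.0393, 0.1977]
ee_rot: [-1.847, -2.54, 0.0]
force: [-0.6, 2.3, -9.4]
width: 0.235
```

```bash
python3 -c "
from h import *
mf(arm.observe())"
```

```text
mould-frame mm: y 7.2 x -0.1  up 35.79  F(tool y.x.up) [ 2.4  0.1 -9.4] rot [ 0.0012  0.0001 -0.0022] t 15.03 w 0.235
```

>>> {"api": "apply_moves", "payload": {
  "targets": [1,0,0,-0.004,0,1,0,0,-0.004,0,1,0,0,-0.004,0,1,0,0,-0.003,0,1,0,0,0,0,1,0,0,0,0]
}}

```text
clock: 15.78
position: [0.5616, -0.0394, 0.2039]
ee_rot: [-1.848, -2.541, -0.0]
force: [-1.4, 3.5, -6.5]
width: 0.235
```

```bash
python3 -c "
from h import *
mf(arm.observe())
im=eyes.get_image('scene'); cv2.imwrite('pics/s6.png',cv2.resize(im[150:270,250:400,::-1],None,fx=5,fy=5))
im=eyes.get_image('wrist'); cv2.imwrite('pics/w6.png',im[:,:,::-1])"
```

```text
mould-frame mm: y 7.0 x 0.1  up 42.00  F(tool y.x.up) [ 3.8 -0.3 -6.5] rot [ 0.0006 -0.     -0.0022] t 15.78 w 0.235
```

View pics/s6.png

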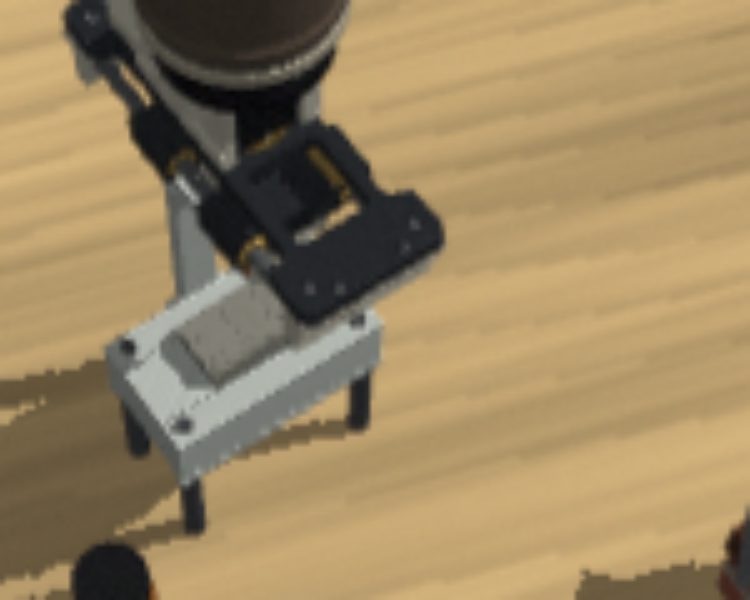

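View pics/w6.png

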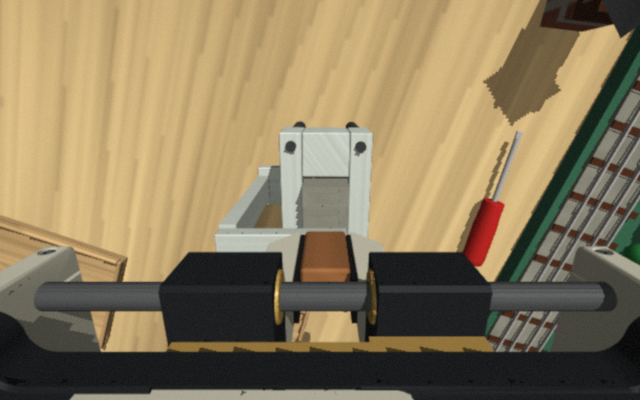

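>>> {"api": "apply_moves", "payload": {
  "targets": [1,0,0,0.005,0,1,0,0,0.01,0,1,0,0,0.01,0,1,0,0,0.01,0,1,0,0,0.01,0,1,0,0,0.01,0,1,0,0,0.01,0,1,0,0,0.01,0,1,0,0,0.004,0,1,0,0,0,0]
}}

```text
clock: 17.12
position: [0.5616, -0.0395, 0.172]
ee_rot: [-1.848, -2.541, 0.0]
force: [-1.4, -0.3, -2.7]
width: 0.239
```

```bash
python3 -c "
from h import *
mf(arm.observe())"
```

```text
mould-frame mm: y 6.9 x -0.0  up 10.18  F(tool y.x.up) [ 0.1 -1.4 -2.7] rot [ 0.0008 -0.0002 -0.0021] t 17.12 w 0.239
```

>>> {"api": "apply_moves", "payload": {
  "targets": [1,0,-0.05,0,0,1,0,-0.05,0,0,1,0,-0.05,0,0,1,0,-0.05,0,0,1,0,-0.05,0,0,1,0,-0.05,0,0,1,0,-0.05,0,0,1,0.06,0,0,0,1,0.06,0,0,0,1,0.06,0,0,0,1,0.06,0,0,0,1,0.06,0,0,0,1,0.06,0,0,0,1,0.06,0,0,0,1,0.05,0,0,0,1,0,0.05,0,0,1,0,0.05,0,0,1,0,0,0.03,0,1,0,0,0.03,0,1,0,0,0,0]
}}

```text
clock: 19.62
position: [0.4069, 0.1078, 0.1469]
ee_rot: [-1.847, -2.539, 0.004]
force: [-0.3, 0.3, -2.4]
width: 0.233
```

```bash
python3 -c "
from h import *
s=state();
im=eyes.get_image('wrist'); cv2.imwrite('pics/w7.png',im[:,:,::-1])
im=eyes.get_image('scene'); cv2.imwrite('pics/s7.png',cv2.resize(im[100:270,250:450,::-1],None,fx=3.5,fy=3.5,interpolation=cv2.INTER_CUBIC))"
```

```text
{'clock': np.float64(19.625), 'position': array([0.4069, 0.1078, 0.1469]), 'ee_rot': array([-1.8472, -2.5393,  0.0041]), 'force': array([-0.258 ,  0.2656, -2.3513]), 'width': np.float64(0.2333)}
```

View pics/w7.png

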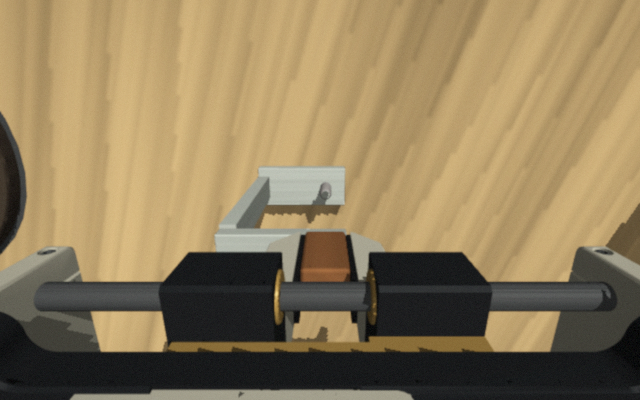

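View pics/s7.png

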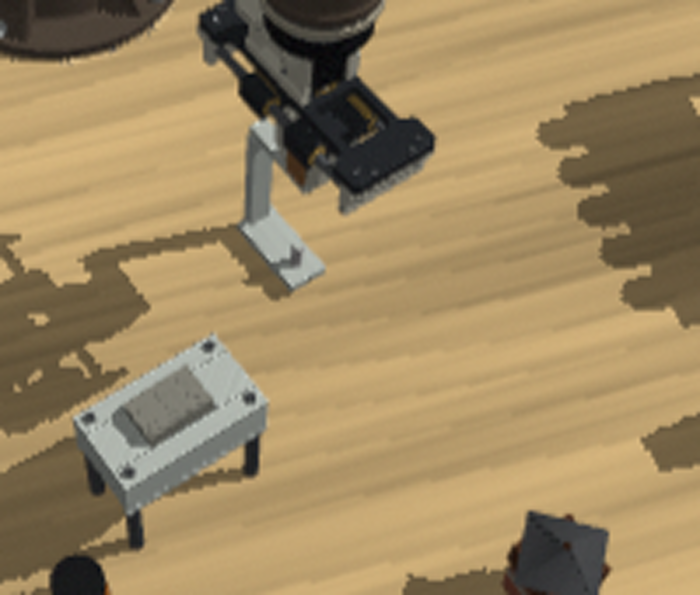

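The casting stays proud of the mould, and the tool is unslipped in the grip (tip still at (326,184)). I'll set it down.

>>> {"api": "apply_moves", "payload": {
  "targets": [1,0,0,0.005,0,1,0,0,0.0035,0,1,0,0,0.0025,0,1,0,0,0,0]
}}

```text
clock: 20.23
position: [0.4086, 0.1085, 0.1437]
ee_rot: [-1.848, -2.541, -0.0]
force: [0.2, -1.2, -2.7]
width: 0.235
```

>>> {"api": "apply_moves", "payload": {
  "targets": [1,0,0,0.0025,0,1,0,0,0,0]
}}

```text
clock: 20.48
position: [0.4086, 0.1085, 0.1427]
ee_rot: [-1.848, -2.541, 0.0]
force: [-0.4, 0.0, -2.6]
width: 0.236
```

>>> {"api": "apply_moves", "payload": {
  "targets": [1,0,0,0.002,0,1,0,0,0,0]
}}

```text
clock: 20.72
position: [0.4085, 0.1086, 0.1419]
ee_rot: [-1.848, -2.541, 0.0]
force: [0.4, -0.1, -3.5]
width: 0.233
```

>>> {"api": "apply_moves", "payload": {
  "targets": [1,0,0,0.0015,0,1,0,0,0,0]
}}

```text
clock: 20.98
position: [0.4086, 0.1085, 0.1413]
ee_rot: [-1.848, -2.541, 0.0]
force: [0.1, 0.7, -2.0]
width: 0.239
```

>>> {"api": "apply_moves", "payload": {
  "targets": [1,0,0,0.0015,0,1,0,0,0,0]
}}

```text
clock: 21.22
position: [0.4088, 0.1086, 0.141]
ee_rot: [1.848, 2.541, 0.001]
force: [-0.7, -1.1, 4.7]
width: 0.241
```

>>> {"api": "apply_moves", "payload": {
  "targets": [0.6,0,0,0,0,0.3,0,0,0,0,0,0,0,0,0,0,0,0,0,0,0,0,0,0,0,0,0,0,0,0,0,0,0,0,0]
}}

```text
clock: 22.1
position: [0.4086, 0.1086, 0.1407]
ee_rot: [1.848, 2.541, 0.0]
force: [0.9, 0.5, -0.8]
width: 0.95
```

>>> {"api": "apply_moves", "payload": {
  "targets": [0,0,0,-0.06,0,0,0,0,-0.06,0,0,0,0,-0.07,0,0,-0.07,0.036,0,0,0,-0.07,0.036,0,0,0,-0.07,0.036,0,0,0,-0.07,0.036,0,0,0,-0.07,0.036,0,0,0,-0.07,0.036,0,0,0,-0.067,0.034,0,0,0,0,0,0,0,0,0,0,0,0]
}}

```text
clock: 23.6
position: [0.5632, -0.0454, 0.2164]
ee_rot: [-1.847, -2.54, 0.0]
force: [0.7, 0.5, 0.2]
width: 1.0
```

```bash
python3 -c "
from h import *
s=state();mf(s)
im=eyes.get_image('wrist'); cv2.imwrite('pics/w8.png',im[:,:,::-1]);np.savez('pics/w8.npz',position=s['position'],ee_rot=s['ee_rot'])
c=cv2.resize(im[130:290,240:420,::-1],None,fx=4,fy=4,interpolation=cv2.INTER_CUBIC)[:600];cv2.imwrite('pics/w8c.png',c)
im=eyes.get_image('scene'); cv2.imwrite('pics/s8.png',cv2.resize(im[100:270,250:450,::-1],None,fx=3.5,fy=3.5,interpolation=cv2.INTER_CUBIC))"
```

```text
{'clock': np.float64(23.6), 'position': array([ 0.5632, -0.0454,  0.2164]), 'ee_rot': array([-1.8469e+00, -2.5402e+00,  3.0000e-04]), 'force': array([0.6518, 0.4824, 0.1822]), 'width': np.float64(0.9997)}
mould-frame mm: y 0.8 x -0.3  up 54.55  F(tool y.x.up) [0.3 0.8 0.2] rot [ 0.0015  0.0004 -0.0023] t 23.6 w 1.0
```

View pics/w8c.png

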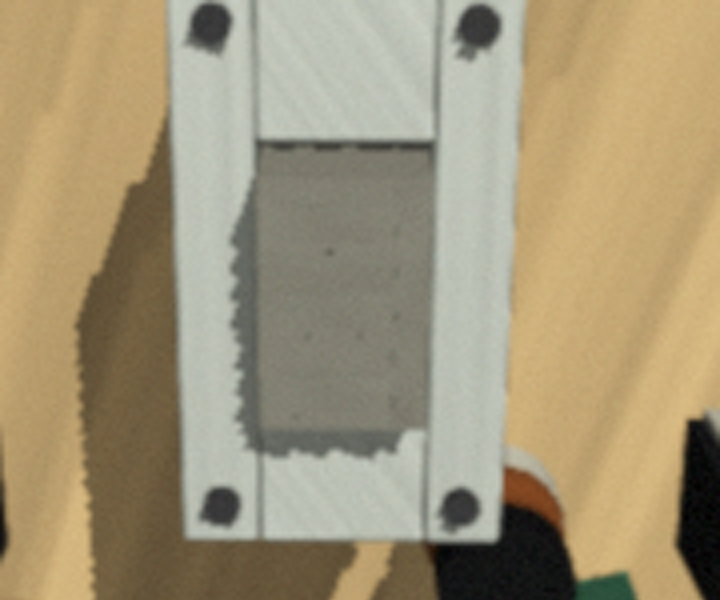

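View pics/s8.png

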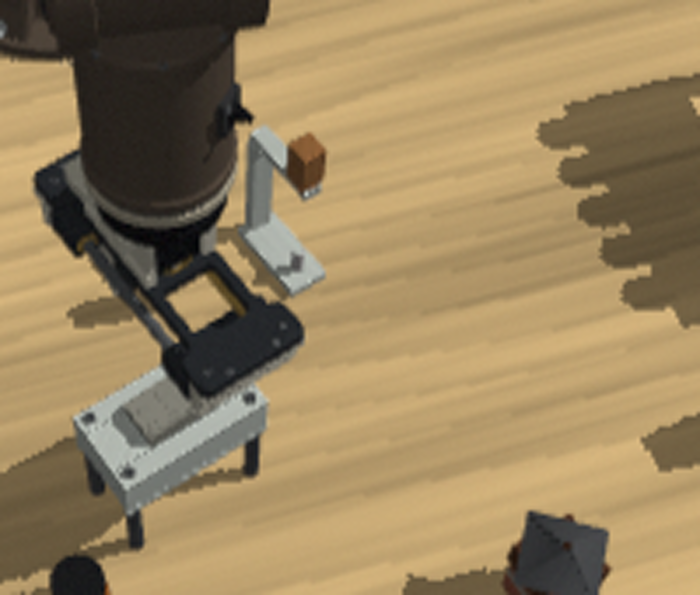

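```bash
python3 -c "
from h import *
s=dict(np.load('pics/w8.npz'));Rt=R.from_rotvec(s['ee_rot']).as_matrix()
f=lambda L:np.array(L)/4+np.array((240,130))-.4
for z in(.1365,):
  p=ray('wrist',f([[258,175],[433,175],[262,430],[425,430],[345,430]]),z,s);print(((p-s['position'])@Rt*1000).round(1))
p=ray('wrist',f([[184,540],[500,540],[258,140],[436,140]]),.121,s);print(((p-s['position'])@Rt*1000).round(1))
"
```

```text
[[ 24.6 -16.3  79.9]
 [ 24.6  16.9  79.9]
 [-28.4 -16.5  79.9]
 [-28.3  16.4  79.9]
 [-28.4   0.3  79.9]]
[[-62.3 -35.3  95.4]
 [-62.2  34.6  95.3]
 [ 27.9 -17.2  95.4]
 [ 28.   18.4  95.4]]
```

>>> {"api": "apply_moves", "payload": {
  "targets": [0,0,0,0.05,0,0,0,0,0.05,0,0,0,0,0.05,0,0,0,0,0.05,0,0,0,0,0.02,0,0,0,0,0.0105,0,0,0,0,0,0],
  "grip_force": 40
}}

```text
clock: 24.58
position: [0.5639, -0.0458, 0.1249]
ee_rot: [1.847, 2.541, 0.001]
force: [-0.6, -0.8, -0.0]
width: 1.001
```

>>> {"api": "apply_moves", "payload": {
  "targets": [1,0,0,0.002,0,1,0,0,0,0,1,0,0,0,0,1,0,0,0,0,1,0,0,0,0,1,0,0,0,0,1,0,0,0,0,1,0,0,0,0]
}}

```text
clock: 25.58
position: [0.5637, -0.046, 0.1237]
ee_rot: [-1.848, -2.541, -0.0]
force: [0.1, 0.0, 0.9]
width: 0.368
```

>>> {"api": "apply_moves", "payload": {
  "targets": [1,0,0,-0.005,0,1,0,0,-0.005,0,1,0,0,-0.007,0,1,0,0,-0.008,0]
}}

```text
clock: 26.08
position: [0.5635, -0.0459, 0.1338]
ee_rot: [-1.847, -2.54, 0.0]
force: [1.1, 0.0, -5.1]
width: 0.367
```

>>> {"api": "apply_moves", "payload": {
  "targets": [1,0,0,-0.01,0,1,0,0,-0.01,0,1,0,0,-0.02,0,1,0,0,-0.02,0,1,0,0,-0.03,0,1,0,0,0,0]
}}

```text
clock: 26.82
position: [0.5647, -0.0461, 0.1712]
ee_rot: [1.846, 2.539, 0.003]
force: [-0.4, -0.3, -0.9]
width: 0.367
```

```bash
python3 -c "
from h import *
s=state();mf(s)
im=eyes.get_image('wrist'); cv2.imwrite('pics/w9.png',im[:,:,::-1]);np.savez('pics/w9.npz',position=s['position'],ee_rot=s['ee_rot'])
im=eyes.get_image('scene'); cv2.imwrite('pics/s9.png',cv2.resize(im[100:300,150:400,::-1],None,fx=3,fy=3,interpolation=cv2.INTER_CUBIC))"
```

```text
{'clock': np.float64(26.825), 'position': array([ 0.5647, -0.0461,  0.1712]), 'ee_rot': array([1.8465, 2.539 , 0.0028]), 'force': array([-0.3547, -0.2791, -0.9251]), 'width': np.float64(0.3671)}
mould-frame mm: y -0.3 x 1.0  up 9.38  F(tool y.x.up) [-0.2 -0.4 -0.9] rot [-0.0019 -0.001  -0.0021] t 26.82 w 0.367
```

View pics/w9.png

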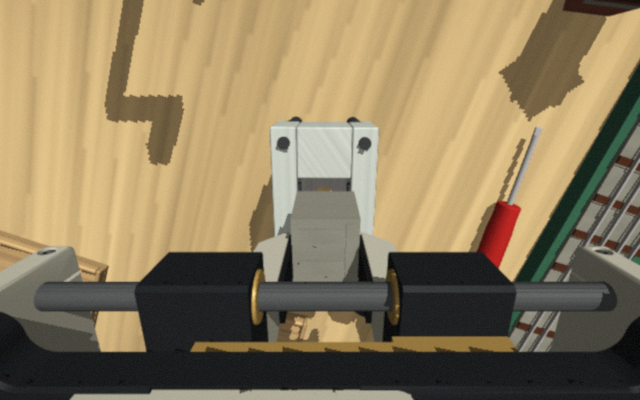

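View pics/s9.png

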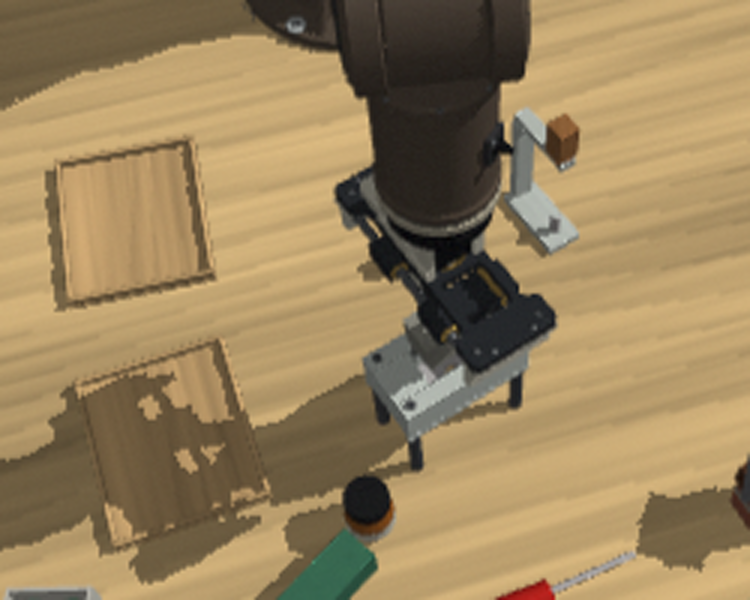

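>>> {"api": "apply_moves", "payload": {
  "targets": [1,0,0,-0.025,0,1,0,0,-0.025,0,1,-0.07,-0.038,0,0,1,-0.07,-0.038,0,0,1,-0.07,-0.038,0,0,1,-0.07,-0.038,0,0,1,-0.07,-0.038,0,0,1,-0.07,-0.038,0,0,1,-0.07,-0.038,0,0,1,-0.07,-0.039,0,0,1,0,0,0,0,1,0,0,0,0]
}}

```text
clock: 28.42
position: [0.517, -0.2962, 0.19]
ee_rot: [1.848, 2.541, 0.001]
force: [-0.1, 0.5, -0.2]
width: 0.364
```

```bash
python3 -c "
from h import *
s=state()
im=eyes.get_image('wrist'); cv2.imwrite('pics/w10.png',im[:,:,::-1]);np.savez('pics/w10.npz',position=s['position'],ee_rot=s['ee_rot'])
im=eyes.get_image('scene'); cv2.imwrite('pics/s10.png',cv2.resize(im[100:300,100:350,::-1],None,fx=3,fy=3,interpolation=cv2.INTER_CUBIC))
print(proj('scene',[[.517,-.297,.005]]),(proj('scene',[[.517,-.297,.005]])-[100,100])*3)"
```

```text
{'clock': np.float64(28.425), 'position': array([ 0.517 , -0.2962,  0.19  ]), 'ee_rot': array([1.8476e+00, 2.5409e+00, 9.0000e-04]), 'force': array([-0.0995,  0.523 , -0.2349]), 'width': np.float64(0.3636)}
[[205.88596452 245.04307634]] [[317.65789356 435.12922902]]
```

View pics/w10.png

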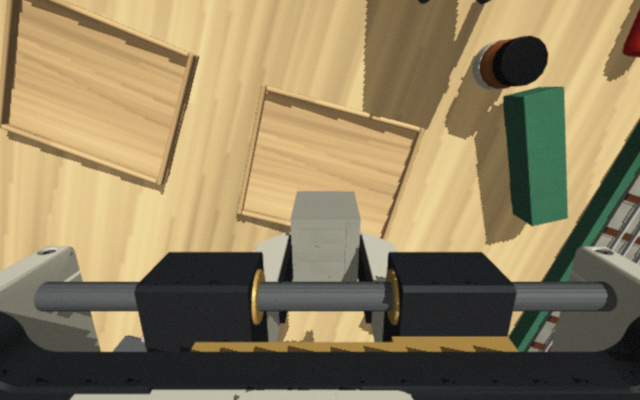

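View pics/s10.png

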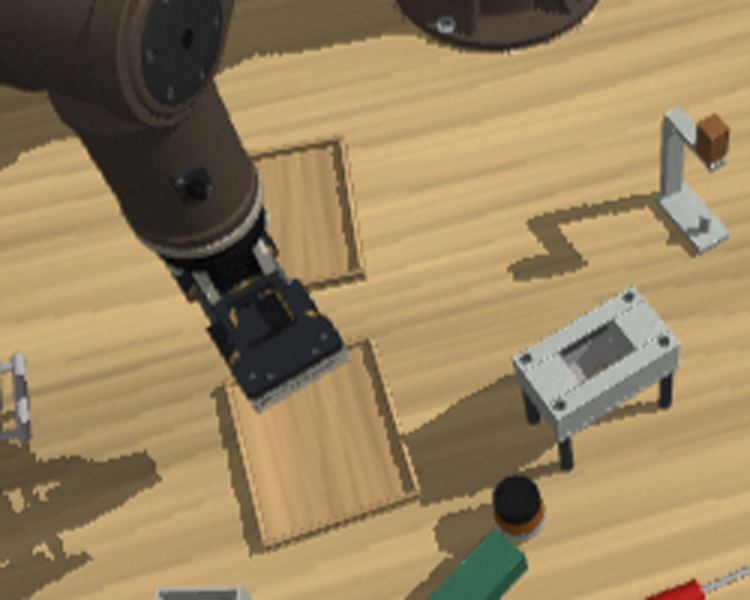

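```bash
python3 -c "
from h import *
s=dict(np.load('pics/w10.npz'))
p=ray('wrist',[[266,88],[423,128],[239,217]],.015,s);print(p.round(4))
d=p[1]-p[0];L=np.linalg.norm(d);print(L,np.degrees(np.arctan2(d[1],d[0])));d/=L
n=np.array([d[1],-d[0],0]);print('centre',(p[0]+p[1])/2+n*.07)"
```

```text
[[ 0.4346 -0.2313  0.015 ]
 [ 0.5963 -0.2194  0.015 ]
 [ 0.441  -0.3719  0.015 ]]
0.16212093266982092 4.209479720474616
centre [ 0.52062684 -0.29519272  0.015     ]
```

>>> {"api": "apply_moves", "payload": {
  "targets": [1,0,0,0.05,0,1,0,0,0.06,0,1,0,0,0.06,0,1,0,0,0.06,0,1,0,0,0.06,0,1,0,0,0.04,0,1,0,0,0.025,0,1,0,0,0.015,0,1,0,0,0,0,1,0,0,0,0]
}}

```text
clock: 29.78
position: [0.517, -0.2969, 0.0423]
ee_rot: [1.847, 2.54, 0.0]
force: [-0.1, -0.3, -0.8]
width: 0.364
```

>>> {"api": "apply_moves", "payload": {
  "targets": [1,0,0,0.005,0,1,0,0,0.004,0,1,0,0,0.003,0,1,0,0,0.002,0,1,0,0,0,0]
}}

```text
clock: 30.4
position: [0.5166, -0.2966, 0.036]
ee_rot: [-1.848, -2.541, 0.0]
force: [0.3, 0.2, -0.3]
width: 0.364
```

>>> {"api": "apply_moves", "payload": {
  "targets": [1,0,0,0.0025,0,1,0,0,0.0025,0,1,0,0,0,0]
}}

```text
clock: 30.78
position: [0.5167, -0.2967, 0.0341]
ee_rot: [1.848, 2.541, 0.0]
force: [-0.3, 0.8, -0.1]
width: 0.366
```

>>> {"api": "apply_moves", "payload": {
  "targets": [1,0,0,0.0025,0,1,0,0,0,0]
}}

```text
clock: 31.02
position: [0.5167, -0.2964, 0.0338]
ee_rot: [-1.848, -2.541, -0.001]
force: [-2.8, 2.2, 8.5]
width: 0.364
```

>>> {"api": "apply_moves", "payload": {
  "targets": [1,0,0,0.002,0,1,0,0,0,0]
}}

```text
clock: 31.28
position: [0.5167, -0.2962, 0.0336]
ee_rot: [-1.848, -2.541, -0.002]
force: [-4.5, 4.1, 16.5]
width: 0.365
```

>>> {"api": "apply_moves", "payload": {
  "targets": [1,0,0,-0.0015,0,1,0,0,0,0,1,0,0,0,0],
  "grip_force": 3
}}

```text
clock: 31.65
position: [0.5168, -0.2965, 0.0328]
ee_rot: [-1.848, -2.541, -0.0]
force: [0.2, 1.3, 1.4]
width: 0.369
```

>>> {"api": "apply_moves", "payload": {
  "targets": [0.55,0,0,0,0,0.4,0,0,0,0,0.2,0,0,0,0,0,0,0,0,0,0,0,0,0,0,0,0,0,0,0,0,0,0,-0.03,0,0,0,0,-0.08,0,0,0,0,-0.1,0,0,0,0,-0.1,0,0,0,0,0,0,0,0,0,0,0]
}}

```text
clock: 33.15
position: [0.5166, -0.2964, 0.1571]
ee_rot: [1.848, 2.541, 0.001]
force: [-0.2, 0.6, -0.2]
width: 0.998
```

```bash
python3 -c "
from h import *
s=state()
im=eyes.get_image('wrist'); cv2.imwrite('pics/w11.png',im[:,:,::-1]);np.savez('pics/w11.npz',position=s['position'],ee_rot=s['ee_rot'])
im=eyes.get_image('scene'); cv2.imwrite('pics/s11f.png',im[:,:,::-1]);cv2.imwrite('pics/s11.png',cv2.resize(im[100:300,100:350,::-1],None,fx=3,fy=3,interpolation=cv2.INTER_CUBIC))"
```

```text
{'clock': np.float64(33.15), 'position': array([ 0.5166, -0.2964,  0.1571]), 'ee_rot': array([1.8475e+00, 2.5408e+00, 5.0000e-04]), 'force': array([-0.2092,  0.6177, -0.1557]), 'width': np.float64(0.9979)}
```

View pics/w11.png

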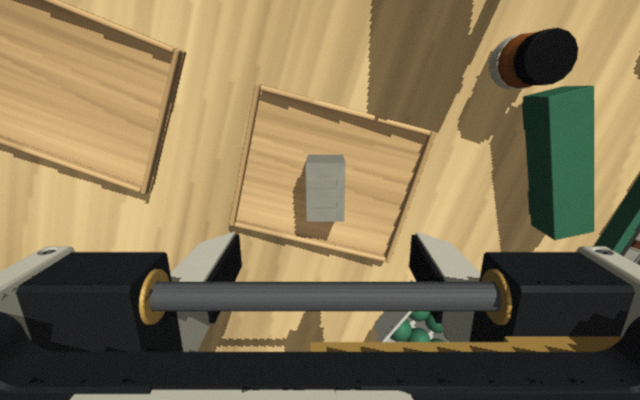

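View pics/s11.png

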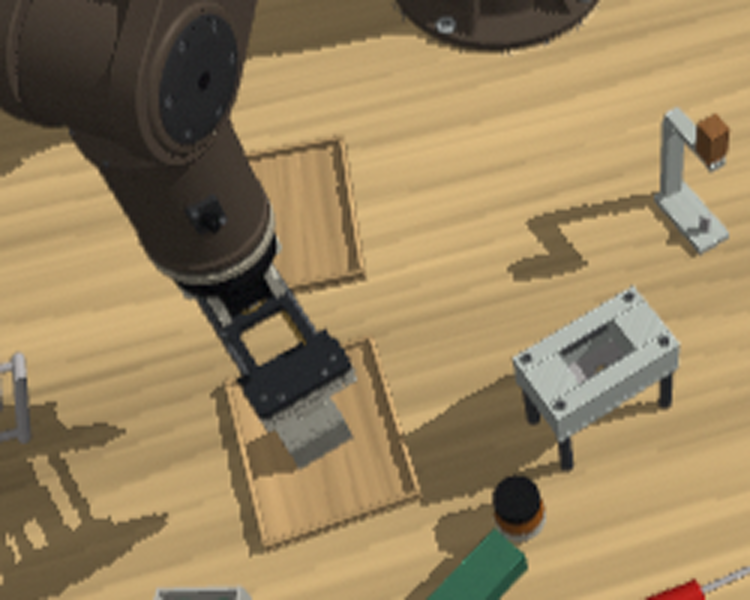

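```bash
python3 -c "
from h import *
s=dict(np.load('pics/w11.npz'))
im=cv2.imread('pics/w11.png');cv2.imwrite('pics/w11c.png',cv2.resize(im[140:240,280:370],None,fx=6,fy=6,interpolation=cv2.INTER_CUBIC))
p=ray('wrist',[[307,164],[344,164],[344,220],[307,220]],.045,s);print(p.round(4),p.mean(0),np.linalg.norm(np.diff(p,axis=0),axis=1))"
```

```text
[[ 0.4939 -0.2777  0.045 ]
 [ 0.5239 -0.2679  0.045 ]
 [ 0.5406 -0.3165  0.045 ]
 [ 0.5089 -0.3268  0.045 ]] [ 0.51682086 -0.29725077  0.045     ] [0.03156108 0.05141639 0.03333601]
```

View pics/w11c.png

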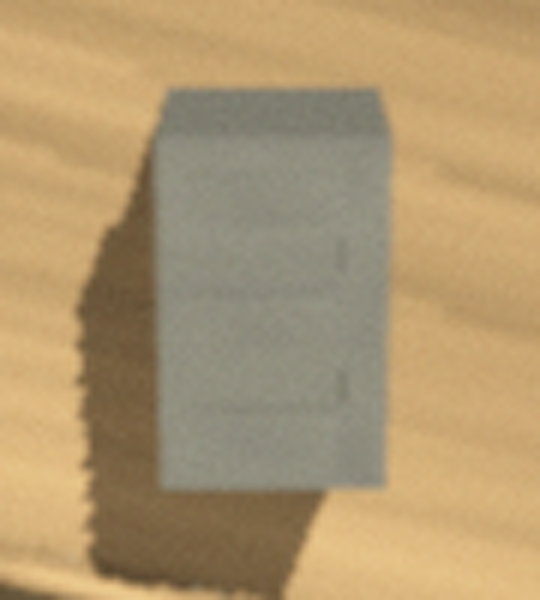

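The casting lies flat and centred in the far tray, ribs up. The tool stands upright and the gripper is clear, so I'll hand in.

```bash
python3 -c "
from cell import arm
print(arm.sign_off())"
```

```text
the job is handed in; nothing more can be done
None
```

The job is done and handed in at about 33 s of the 72 s allowed; `sign_off` gave no verdict.

- **Hole and push:** I felt along the mould's underside at about 8 N and found the hole at y of roughly +6 to +7 mm. I then pushed the casting about 15.7 mm proud, estimated from the arm's rise since first contact. The force readings I took, at the end of each move call, never showed more than about 12 N while the tool touched the mould.
- **Tool:** It stands free on the bare bench at about (0.41, 0.11), about 0.22 m from the mould's centre. It looked upright and undisturbed in the last scene view.
- **Casting:** I lifted it out and set it down on contact in the tray farthest from the base. My last measurement put its centre at (0.517, −0.297), against the tray's centre at about (0.519, −0.296). It looked flat and ribs up, with its top face close to the given size (a rough check).
- **Disagreement:** On setting down, contact came about 2 mm higher than I expected, probably because the casting was slightly cocked in the grip. It looked flat after release.
- **Bystanders:** I saw no sign that any moved, but I judged this only by eye in the pictures. The tower and stack were outside the last views I looked at.

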